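Hang up the dust cover, mesh the valve cartridge and hold it home

ROBOT

A 6-joint arm with a two-finger parallel gripper is mounted at the origin on the work surface. World frame = base frame: x ahead of the robot, y to its left, z up, the work surface at z = 0. Lengths are in mm, angles in rad, forces in N, time in s.
With the tool pointing down it reaches from about 350 to 975 mm from the base axis. Payload 17.4 kg.
Tool frame: the origin (TCP) lies midway between the tips of the shut fingers; the grasp point (between the pads) lies 19 mm behind it (r.grip_point_offset is the distance from the TCP to the grasp point, in mm); z points along the fingers, y is the line along which they close (so a half turn about z gives the same grasp; the last joint's range is limited). The gripper opens to 85 mm and grips with 20 to 120 N. Pads are 22 mm wide; open, the fingers measure 114 mm over their backs; the gripper's body (76 mm by 85 mm) begins 54 mm behind the grasp point. The pads swing forward as they close: fully open they stand 13 mm farther back than shut.
Start: joints at [-1.309, 0.116, 1.442, -0, 1.584, -0.038], TCP at [199.338, -644.901, 231.303] pointing down, gripper open.
Joint ranges: [-2.83, 2.83], [-0.83, 2.19], [0.07, 2.5], [-1.14, 4.28], [0.01, 3], [-2.97, 2.97]. Speed limits (rad/s): [1.89, 1.89, 2.22, 3.14, 3.14, 3.14].

INTERFACE

Orientations are given as a 3x3 rotation matrix whose columns are the frame's x, y, z axes.
In Python, from bench import r gives the robot as it stands.
- The arm moves only by the tool carry_out, never from a script. Its argument "increments" is a list of rows, each an object with "angular": the turn, a rotation vector about the tool's x, y, z scaled (see below), a list of three; "travel": the shift along the tool's x, y, z scaled (see below), a list of three; "gripper": the gripper's target within -1 to 1 (fully open at 1, half-way at 0, shut at -1). A call has 1 to 20 rows; each row shifts and turns the commanded pose from where the row before left it, along the tool's axes as they then stand; what a row does not reach is not made up. The controller multiplies each number of a shift by 0.3 m and each number of a turn by 180 degrees. A row lasts 1/12 s, in which the tool goes at most 41.7 mm and 7.16 degrees, less where a joint would pass 70% of its speed; a pose out of reach is approached as far as the arm can. A call with a number of a shift or a turn outside -1 to 1 is refused whole. A call with a gripper value outside its range is refused whole. The fingers move at their own pace and stop on an object; the grip force is fixed at half the most. Time passes only in rows, so rows that do not move let the fingers close. It gives the time, the measured TCP pose, the force, the opening and the grip force at its end, in the units of the state.
- r.state(): the state, without advancing time (a new reading comes with each control period).
- r.grab_frame(name): name is "side" or "top"; returns the picture (480x640x3 uint8, blue, green, red); there is no depth.
- r.camera_params(name): a dict with "fx", "fy", "cx", "cy" (pixels), "extrinsics" (4x4, takes a point from world to camera coordinates). Camera axes: x right, y down, z forward; pixel columns grow to the right and rows downward; lengths in mm; the calibration is good to about 2 mm. A picture is of the moment at which its call begins. camera_params takes no time and is no camera call.
- r.close_job(): hands the job in; it is judged then, once.
The state is a dict: "clock": time; "joint_positions": joint angles; "qd": joint speeds; "joint_efforts": joint torques, N m; "tool_pos": TCP position; "tcp_rot": TCP orientation; "wrist_force": force on the tool from outside, world axes, zero at the start; "torque": the same for the moment, N m; "finger_gap": opening from 0.0 (shut) to 1.0 (fully open); "gripper_force": force on a finger pad.
Only numpy, scipy, OpenCV 4.12 (cv2) and the standard library are available. Lean on these libraries where they do the work, as an engineer would, in place of code of your own. Each camera call takes 0.05 s, during which the arm holds its last target. There are 200 camera calls.

TASK

Take the dust cover off the valve and hang it by its eye on the upright post, down on the post's foot. Then fit the four-ribbed cartridge into the valve's cross-shaped bore, turning it until the ribs mesh, and push it against the spring until its flange is flat on the valve. Finish still gripping it and pressing it home, as if waiting for the nut to go on, and leave the other parts where they stand.

Things in the scene. Friction and masses are not known exactly. Their poses are not given: they have to be found in the camera images.
- valve: Fixed steel valve on a dark foot. Origin: centre of its underside, on the counter. Its 52 mm square bonnet (sides along x, y) is 90 mm high; pipe ends with white sockets reach 86 mm along +x and -x, 61 mm high. In the bonnet's top a vertical cross-shaped bore: two slots along the valve's x and y, each 39 mm long, 13 mm wide, 38 mm deep.
- valve_mouth (a point): Centre of the bore's mouth, level with the bonnet's flat top, 90 mm above the counter.
- plunger (a joint): Sprung round plunger, 16 mm across, in the middle of the bore; metres pushed down. 0 at rest (top 16 mm below the mouth), 0.012 with the cartridge fully home, stop at 0.015. It pushes up with 4 N at first touch, 10 N with the cartridge home, and lifts a cartridge that is let go.
- cover: Loose aluminium dust cover, about 0.09 kg, flat on the bonnet over the bore. Plate 80 mm long (x -26 to +54 mm), 50 mm wide, 5 mm thick; origin on its underside, within 5 mm of the bore's axis at first. Upright fin to grip: 26 mm along x, 12 mm thick along y, centred at x = +6 mm, top 39 mm above the underside. Eye: a 17 mm through hole at x = +40 mm.
- cover_eye (a point): Centre of the cover's eye, on the underside of the plate.
- post: Fixed upright steel post, 8 mm in diameter with a round tip, on a round foot 96 mm across and 10 mm high. Origin at the centre of the foot's underside on the counter; tip 60 mm above the counter.
- post_tip (a point): Top of the post, 60 mm above the counter.
- cartridge: Loose brass cartridge, about 0.22 kg, upright, 74 mm tall; origin at the centre of its lower end. Lowest 28 mm: four ribs, a cross along its x and y, 10 mm wide, 36 mm tip to tip, rounded below. Then a round flange 48 mm across, 6 mm thick. From 34 mm to the top a square head 24 by 24 mm (sides along x, y) to grip. Fits in any quarter turn. The only one with ribs and a square head.
- cartridge_seat (a point): Centre of the underside of the cartridge's flange, 28 mm above its lower end; comes down to the valve mouth when the cartridge is home.
- round_cartridge: Bystander: brass cartridge with a plain round foot (38 mm) and a round head 26 mm across, 74 mm tall, flange 48 mm across; origin at the centre of its underside.
- tall_cartridge: Bystander: brass cartridge with a plain round foot (42 mm), thin neck and a flat cross-bar on top (46 by 10 mm), 75 mm tall, flange 48 mm across; origin at the centre of its underside.
- coupling_a: Bystander: white pipe coupling standing on end, 42 mm across, 40 mm tall; origin under its centre.
- coupling_b: Bystander: another white pipe coupling, same size.
- elbow: Bystander: white pipe elbow, 40 mm thick, 56 mm tall; origin under its upright leg.
- paper_cup: Bystander: paper cup, 76 mm across, 85 mm tall; origin under its centre.
- tape_roll: Bystander: roll of adhesive tape lying flat, 100 mm across, 48 mm tall; origin under its centre.
Mind the look-alikes: they are no part of the job. What is shaped like the post but brown or red is not meant. What is shaped like the cover but orange is not meant.

How it is judged:
By the outcome, as a careful person would: the job done as asked, in the order asked, and still so for the second after the job is handed in, while the arm keeps its last pose, push and grip.
It also fails if it takes over 56 s, if anything falls off the work surface, if the arm or the gripper's body presses on something with over 40 N, if the wrist force passes 120 N, or if a joint passes its speed limit or range.

## Working session

There is one attempt and no reset: what is moved stays moved. The work goes in short steps, Python scripts to look and compute and a tool call to move; the robot and the scene stay as the last step left them, time stands still between calls to the robot, and variables do not carry over. Pictures are saved under pics/ and viewed, at most 10 in all, crops included, and the job is handed in when it is done.

Besides the shell and the picture viewer there is one more tool, called after "Call:" as name([rows], argument=value, ...), one row to a line, values as JSON. carry_out: Moves the arm, as the interface text tells. Shifts and turns lie within -1 to 1; 1 stands for 0.3 m of shift or 180 degrees of turn. Its arguments: {"type":"object","properties":{"increments":{"type":"array","items":{"type":"object","properties":{"angular":{"type":"array","items":{"type":"number","minimum":-1,"maximum":1}},"travel":{"type":"array","items":{"type":"number","minimum":-1,"maximum":1}},"gripper":{"type":"number"}}}}},"required":["increments"]}

```bash
ls; mkdir -p pics; python3 - <<'E'
from bench import r
import cv2,numpy as np
np.set_printoptions(precision=4,suppress=True)
for n in("side","top"):
    cv2.imwrite(f"pics/{n}0.png",r.grab_frame(n)); p=r.camera_params(n); print(n,p["fx"],p["fy"],p["cx"],p["cy"]);print(np.array(p["extrinsics"]))
s=r.state();print(s["tool_pos"],s["tcp_rot"],s["finger_gap"],s["clock"])
E
```

```text
pics
side 574.4489066020689 574.4489066020689 319.94247388288466 238.9484545123468
[[  -0.8273   -0.5616    0.0155  500.9861]
 [  -0.4039    0.5755   -0.7111  230.2429]
 [   0.3904   -0.5945   -0.7029 1257.392 ]
 [   0.        0.        0.        1.    ]]
top 475.2210542236515 475.2210542236515 329.12678600176054 243.1490129703411
[[   0.0021   -0.9997   -0.0254   86.7919]
 [  -0.9922    0.0011   -0.1244  555.0426]
 [   0.1244    0.0254   -0.9919 1295.1216]
 [   0.        0.        0.        1.    ]]
[ 199.2821 -644.7281  230.6263] [[ 0.9554  0.2953 -0.0003]
 [ 0.2953 -0.9554  0.001 ]
 [ 0.     -0.0011 -1.    ]] 1.0015184916350286 0.1
```

View pics/side0.png

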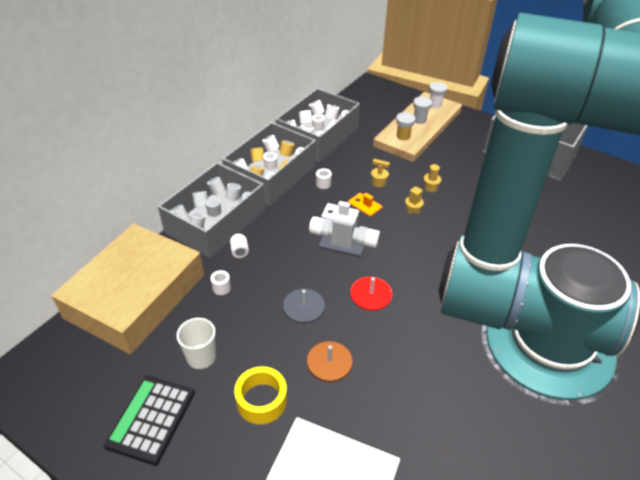

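View pics/top0.png

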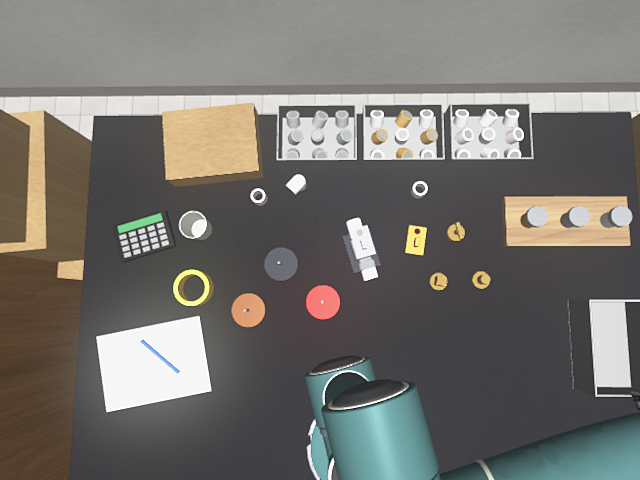

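Side view: valve (345,230) with the grey cover on top, and an orange look-alike cover at (366,203). The dark-footed post is at (304,300); the red (372,288) and brown (330,358) ones are look-alikes. Three brass cartridges stand at (415,200), (432,178) and (380,172). In the top view these are valve (361,245), post (281,264), and cartridges (438,282), (481,280) and (457,232). Next, a close crop to choose between them.

```bash
python3 - <<'E'
import cv2,numpy as np
s=cv2.imread("pics/side0.png");t=cv2.imread("pics/top0.png")
c=lambda i,x,y,w,h,W,H:cv2.resize(i[y:y+h,x:x+w],(W,H),interpolation=cv2.INTER_CUBIC)
a=np.hstack([c(s,300,190,90,68,400,300),c(s,360,150,90,68,400,300)])
b=np.hstack([c(t,330,205,90,82,400,300*1),c(t,420,215,80,75,400,300)])
b=np.hstack([c(t,325,212,80,60,400,300),c(t,420,220,88,66,400,300)])
cv2.imwrite("pics/crop1.png",np.vstack([a,b]))
E
```

```text
(no output)
```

View pics/crop1.png

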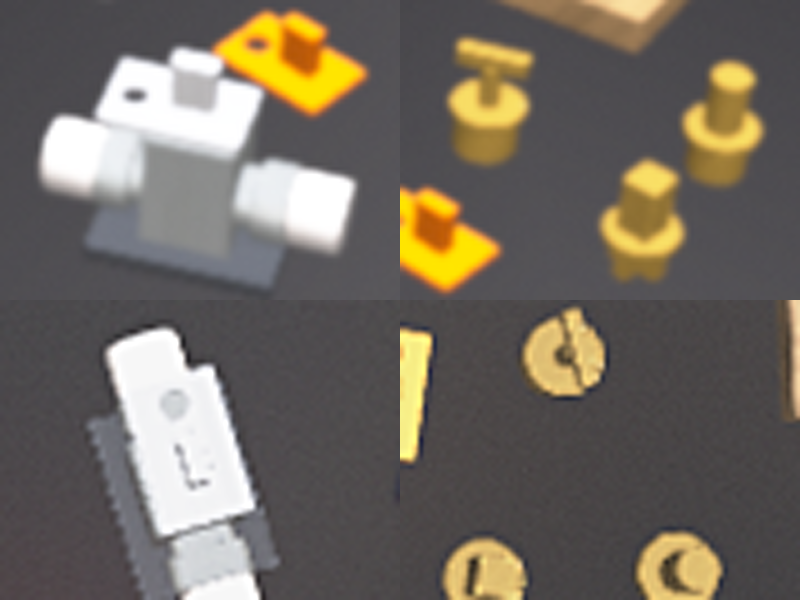

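The crop shows the square-headed, ribbed cartridge at side (415,200) / top (438,282). The round one is at side (432,178) and the cross-bar one at (380,172). The grey cover sits on the valve with its eye towards side (330,211) / top (360,233). A contrast-stretched zoom will give me point picks.

```bash
python3 - <<'E'
import cv2,numpy as np
s=cv2.imread("pics/side0.png");t=cv2.imread("pics/top0.png")
def c(i,x,y,g):
    k=cv2.resize(i[y:y+30,x:x+40],(400,300),interpolation=cv2.INTER_CUBIC)
    return (255*(k/255.)**g).astype(np.uint8)
m=lambda a:np.vstack([np.hstack(a[:2]),np.hstack(a[2:])])
cv2.imwrite("pics/crop2.png",m([c(s,321,200,2.5),c(t,345,222,4),c(s,395,183,1),c(t,420,268,1)]))
E
```

```text
(no output)
```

View pics/crop2.png

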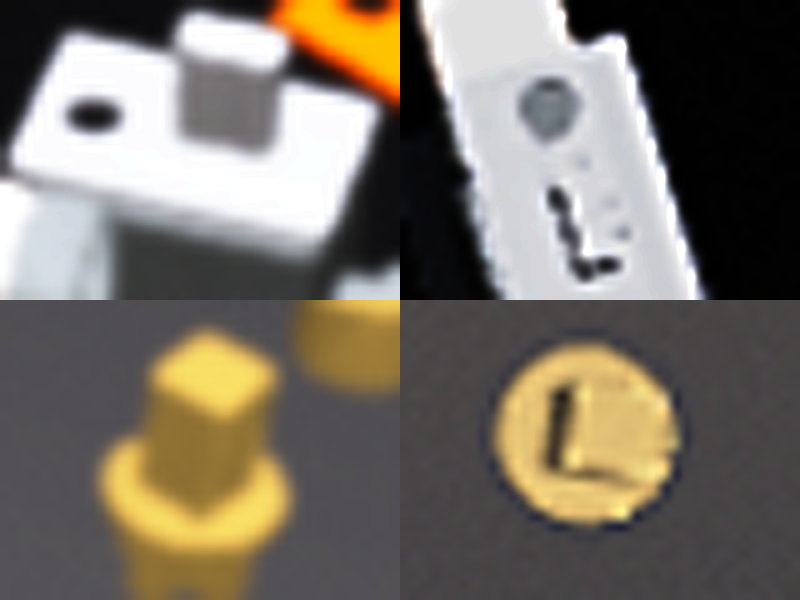

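```bash
cat > h.py <<'E'
import cv2,numpy as np
from bench import r
from scipy.optimize import least_squares
np.set_printoptions(precision=2,suppress=True)
P={n:r.camera_params(n) for n in("side","top")}
def proj(n,X):
    p=P[n];E=np.array(p["extrinsics"]);c=np.atleast_2d(X)@E[:3,:3].T+E[:3,3]
    return np.c_[p["fx"]*c[:,0]/c[:,2]+p["cx"],p["fy"]*c[:,1]/c[:,2]+p["cy"]]
def tri(a,b,x0=(400,0,50)):
    f=lambda X:np.r_[proj("side",X)[0]-a,proj("top",X)[0]-b]
    s=least_squares(f,x0);return s.x,s.fun
def onz(n,uv,z):
    f=lambda q:proj(n,[q[0],q[1],z])[0]-uv
    return least_squares(f,(500,0)).x
E
python3 - <<'E'
from h import *
px=lambda o,u:np.array(o)+np.array(u)/10-.45
S,T,C,D=(321,200),(345,222),(395,183),(420,268)
print("eye",tri(px(S,(95,115)),px(T,(150,108))), onz("side",px(S,(95,115)),95),onz("top",px(T,(150,108)),95))
print("fintop side",onz("side",px(S,(235,40)),129))
for u in [(178,55),(190,12),(292,38),(275,70)]: print(" c",onz("side",px(S,u),129))
for u in [(178,138),(268,155)]: print(" base",onz("side",px(S,u),95))
for u in [(153,190),(180,275),(220,263)]: print(" topL z129/95",onz("top",px(T,u),129),onz("top",px(T,u),95))
print("plate TR,z95",onz("top",px(T,(225,35)),95))
print("head top tri",tri(px(C,(214,75)),px(D,(222,128))))
for u in [(208,28),(278,78),(222,118),(150,75)]: print(" s",onz("side",px(C,u),74))
for u in [(178,80),(260,90),(268,175),(172,168)]: print(" t",onz("top",px(D,u),74))
print("flange top",onz("top",px(D,(187.5,134)),34))
s=cv2.imread("pics/side0.png");t=cv2.imread("pics/top0.png")
# post foot segmentation
for n,im,(x,y) in(("side",s,(304,305)),("top",t,(281,264))):
    k=im[y-30:y+30,x-30:x+30].astype(int); 
    d=np.abs(k-np.median(k[0:8].reshape(-1,3),0)).sum(2)>25
    m=d.astype(np.uint8); cs,_=cv2.findContours(m,0,1);c=max(cs,key=cv2.contourArea);h=cv2.convexHull(c)
    e=cv2.fitEllipse(h);ctr=np.array(e[0])+(x-30,y-30)
    print(n,"foot",ctr,e[1],onz(n,ctr,10))
z=lambda i,x,y:cv2.resize(i[y:y+45,x:x+40],(400,450),interpolation=cv2.INTER_CUBIC)
cv2.imwrite("pics/post.png",np.hstack([z(s,284,280),z(t,261,242)]))
print("Cams",[-np.array(P[n]["extrinsics"])[:3,:3].T@np.array(P[n]["extrinsics"])[:3,3] for n in P])
E
```

```text
eye (array([575.62,   3.81,  96.52]), array([-0.29, -0.06,  0.14,  0.29])) [575.83   2.13] [576.63   4.12]
fintop side [543.02  -7.66]
 c [551.28   4.85]
 c [557.45 -10.06]
 c [532.17 -16.2 ]
 c [529.32  -3.98]
 base [554.52  -2.56]
 base [533.15 -10.03]
 topL z129/95 [550.03   4.79] [554.48   3.45]
 topL z129/95 [527.78  -2.07] [531.62  -3.6 ]
 topL z129/95 [530.91 -12.46] [534.83 -14.27]
plate TR,z95 [596.39 -16.09]
head top tri (array([ 449.11, -215.69,   74.75]), array([-0.15, -0.02,  0.06,  0.14]))
 s [ 459.41 -233.17]
 s [ 434.74 -225.35]
 s [ 439.29 -202.28]
 s [ 462.89 -206.97]
 t [ 462.35 -204.32]
 t [ 459.68 -226.1 ]
 t [ 436.98 -227.58]
 t [ 438.82 -202.11]
flange top [ 449.73 -214.57]
side foot [303.61 304.41] (33.935787200927734, 42.66123962402344) [499.57 222.9 ]
top foot [280.75 263.87] (34.418941497802734, 35.075538635253906) [498.91 225.41]
Cams [array([  16.54,  896.37, 1039.84]), array([ 389.4 ,   53.21, 1355.9 ])]
```

View pics/post.png

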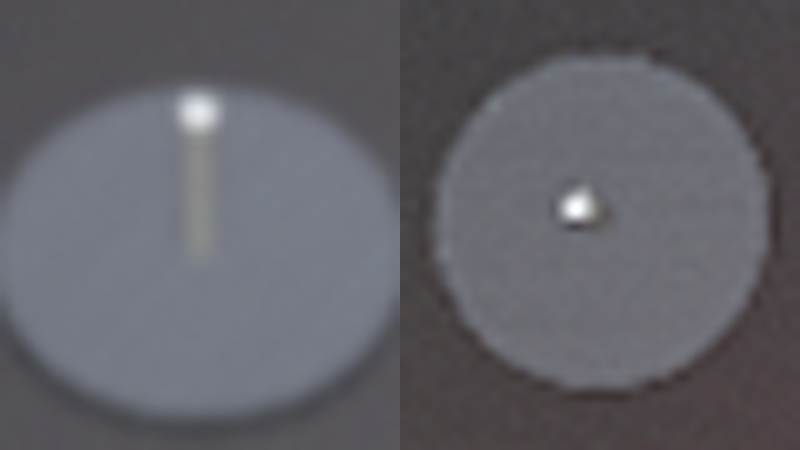

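Post (side (304,291), top (279,263)) comes out near (499,224). Cover: eye near (576,3), fin centre near (542.5,-6.5), yaw about 17°, which matches the tool's current yaw. Cartridge is at (449,-215), top at 74.7 (74 expected). I'll move above the fin.

Call:
carry_out([
  {"travel":[0.086,-0.085,0],"angular":[0,0,0],"gripper":1},
  {"travel":[0.086,-0.085,0],"angular":[0,0,0],"gripper":1},
  {"travel":[0.086,-0.085,0],"angular":[0,0,0],"gripper":1},
  {"travel":[0.086,-0.085,0],"angular":[0,0,0],"gripper":1},
  {"travel":[0.086,-0.085,0],"angular":[0,0,0],"gripper":1},
  {"travel":[0.086,-0.085,0],"angular":[0,0,0],"gripper":1},
  {"travel":[0.086,-0.085,0],"angular":[0,0,0],"gripper":1},
  {"travel":[0.086,-0.085,0],"angular":[0,0,0],"gripper":1},
  {"travel":[0.086,-0.085,0],"angular":[0,0,0],"gripper":1},
  {"travel":[0.086,-0.085,0],"angular":[0,0,0],"gripper":1},
  {"travel":[0.086,-0.085,0],"angular":[0,0,0],"gripper":1},
  {"travel":[0.086,-0.085,0],"angular":[0,0,0],"gripper":1},
  {"travel":[0.086,-0.085,0],"angular":[0,0,0],"gripper":1},
  {"travel":[0.086,-0.085,0],"angular":[0,0,0],"gripper":1},
  {"travel":[0.086,-0.085,0],"angular":[0,0,0],"gripper":1},
  {"travel":[0.086,-0.085,0],"angular":[0,0,0],"gripper":1},
  {"travel":[0.086,-0.085,0],"angular":[0,0,0],"gripper":1},
  {"travel":[0.086,-0.085,0],"angular":[0,0,0],"gripper":1},
  {"travel":[0.086,-0.085,0],"angular":[0,0,0],"gripper":1},
  {"travel":[0.086,-0.085,0],"angular":[0,0,0],"gripper":1},
])

```text
clock: 1.77
tool_pos: [542.1, -3.4, 231.1]
tcp_rot: [[0.955, 0.296, -0.0], [0.296, -0.955, -0.0], [-0.0, 0.0, -1.0]]
wrist_force: [0.6, -0.7, -0.1]
finger_gap: 1.001
gripper_force: 0.0
```

```bash
cat >> h.py <<'E'
def go(x,y,z):
    "remaining move in tool units and tool yaw"
    s=r.state();R=np.array(s["tcp_rot"]);p=np.array(s["tool_pos"])
    print("tcp",p,"yaw %.1f"%np.degrees(np.arctan2(R[1,0],R[0,0])),"units",np.round(R.T@(np.array([x,y,z])-p)/300,4),"F",np.array(s["wrist_force"]),"gap",s["finger_gap"],"t",s["clock"])
E
python3 - <<'E'
from h import *
go(542.5,-6.5,150); print(R:=r.state()["tcp_rot"])
E
```

```text
tcp [542.1   -3.35 231.12] yaw 17.2 units [-0.    0.01  0.27] F [ 0.57 -0.73 -0.1 ] gap 1.0012675316443298 t 1.7667
[[ 0.96  0.3  -0.  ]
 [ 0.3  -0.96 -0.  ]
 [-0.    0.   -1.  ]]
```

Call:
carry_out([
  {"travel":[0,0.01,0.07],"angular":[0,0,0],"gripper":1},
  {"travel":[0,0,0.08],"angular":[0,0,0],"gripper":1},
  {"travel":[0,0,0.08],"angular":[0,0,0],"gripper":1},
  {"travel":[0,0,0.08],"angular":[0,0,0],"gripper":1},
  {"travel":[0,0,0.06],"angular":[0,0,0],"gripper":1},
  {"travel":[0,0,0.04],"angular":[0,0,0],"gripper":1},
  {"travel":[0,0,0.02],"angular":[0,0,0],"gripper":1},
  {"travel":[0,0,0],"angular":[0,0,0],"gripper":-1},
  {"travel":[0,0,0],"angular":[0,0,0],"gripper":-1},
  {"travel":[0,0,0],"angular":[0,0,0],"gripper":-1},
  {"travel":[0,0,0],"angular":[0,0,0],"gripper":-1},
  {"travel":[0,0,0],"angular":[0,0,0],"gripper":-1},
  {"travel":[0,0,0],"angular":[0,0,0],"gripper":-1},
  {"travel":[0,0,0],"angular":[0,0,0],"gripper":-1},
  {"travel":[0,0,0],"angular":[0,0,0],"gripper":-1},
  {"travel":[0,0,0],"angular":[0,0,0],"gripper":-1},
])

```text
clock: 3.1
tool_pos: [542.9, -8.2, 103.0]
tcp_rot: [[0.955, 0.295, 0.001], [0.295, -0.955, -0.0], [0.001, 0.0, -1.0]]
wrist_force: [-0.9, -0.8, 6.2]
finger_gap: 0.128
gripper_force: 59.3
```

Call:
carry_out([
  {"travel":[0,0,-0.02],"angular":[0,0,0],"gripper":-1},
  {"travel":[0,0,-0.05],"angular":[0,0,0],"gripper":-1},
  {"travel":[0,0,-0.08],"angular":[0,0,0],"gripper":-1},
  {"travel":[0,0,-0.08],"angular":[0,0,0],"gripper":-1},
  {"travel":[-0.04,-0.08,-0.04],"angular":[0,0,0],"gripper":-1},
  {"travel":[-0.04,-0.1,0],"angular":[0,0,0],"gripper":-1},
  {"travel":[-0.04,-0.1,0],"angular":[0,0,0],"gripper":-1},
  {"travel":[-0.04,-0.1,0],"angular":[0,0,0],"gripper":-1},
  {"travel":[0,-0.1,0],"angular":[0,0,0],"gripper":-1},
  {"travel":[0,0,0],"angular":[0,0,0],"gripper":-1},
  {"travel":[0,0,0],"angular":[0,0,0],"gripper":-1},
])

```text
clock: 4.02
tool_pos: [453.7, 116.3, 183.7]
tcp_rot: [[0.955, 0.298, 0.0], [0.298, -0.955, 0.0], [0.0, 0.0, -1.0]]
wrist_force: [-0.3, 0.1, -0.6]
finger_gap: 0.128
gripper_force: 58.8
```

```bash
python3 - <<'E'
from h import *
s=r.grab_frame("side");t=r.grab_frame("top")
cv2.imwrite("pics/side1.png",s);cv2.imwrite("pics/top1.png",t)
go(470,214,120)
p=np.array(r.state()["tool_pos"]);R=np.array(r.state()["tcp_rot"])
e=p+R@[34,0,0];e[2]-=8
o=[proj(n,e)[0].astype(int) for n in("side","top")];print(o)
def c(i,x,y,g=1,w=40,h=30):
    k=cv2.resize(i[y:y+h,x:x+w],(400,300),interpolation=cv2.INTER_CUBIC); return (255*(k/255.)**g).astype(np.uint8)
offs=[(o[0][0]-20,o[0][1]-15),(o[1][0]-20,o[1][1]-15),(321,200),(340,222)];print(offs)
cv2.imwrite("pics/crop3.png",np.vstack([np.hstack([c(s,*offs[0],2),c(t,*offs[1],2.5)]),np.hstack([c(s,*offs[2],2),c(t,*offs[3],2.5)])]))
E
```

```text
tcp [454.31 115.03 183.42] yaw 17.2 units [ 0.15 -0.3   0.21] F [ 0.21  0.24 -0.75] gap 0.1360867552582963 t 4.1167
[array([334, 230]), array([312, 263])]
[(np.int64(314), np.int64(215)), (np.int64(292), np.int64(248)), (321, 200), (340, 222)]
```

View pics/crop3.png

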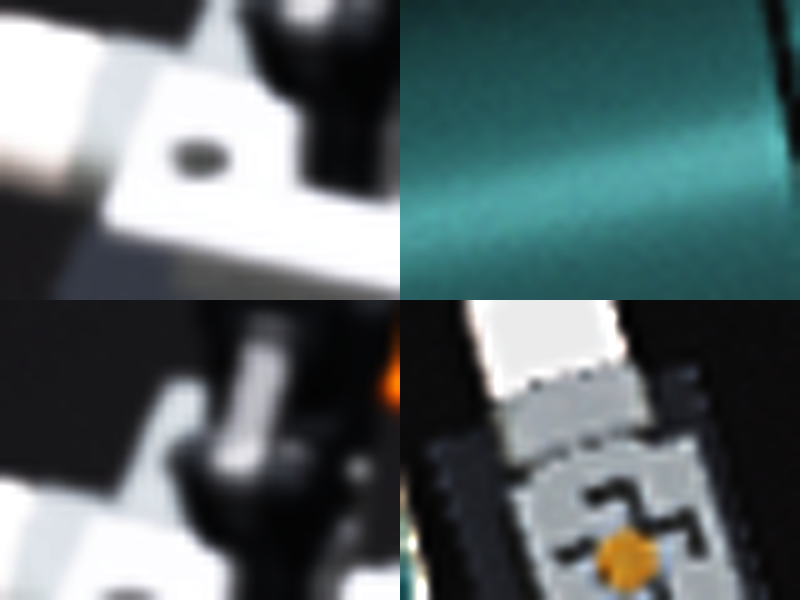

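Side view: the held cover's eye is at (333.5,230.4). In the top view the arm hides the cover, but the cross bore with its orange plunger is visible near (362,247).

```bash
python3 - <<'E'
from h import *
p=np.array(r.state()["tool_pos"]);e=onz("side",(333.55,230.35),p[2]-8)
print("eye",e,"rel",e-p[:2])
S=(284+20-.45,280+10.8-.45);T=(261+17.8-.45,242+20.7-.45)
print(tri(S,T),onz("side",S,58.5),onz("top",T,58.5))
print(np.array(r.camera_params("side")["extrinsics"])[0,3])
b=(284+20-.45,280+26-.45);print("base",onz("side",b,10))
E
```

```text
eye [487.38 126.26] rel [33.06 11.23]
(array([498.48, 225.02,  62.52]), array([-0.2 , -0.04,  0.11,  0.22])) [500.04 222.11] [499.43 225.87]
500.9860773478167
base [497.77 225.68]
```

```bash
python3 -c "
from h import *
go(467.2,211.8,95)"
```

```text
tcp [454.31 115.03 183.42] yaw 17.2 units [ 0.14 -0.3   0.29] F [ 0.21  0.24 -0.75] gap 0.1360867552582963 t 4.1167
```

Call:
carry_out([
  {"travel":[0.03,-0.06,0.03],"angular":[0,0,0],"gripper":-1},
  {"travel":[0.04,-0.08,0.06],"angular":[0,0,0],"gripper":-1},
  {"travel":[0.04,-0.08,0.08],"angular":[0,0,0],"gripper":-1},
  {"travel":[0.027,-0.06,0.08],"angular":[0,0,0],"gripper":-1},
  {"travel":[0,-0.015,0.045],"angular":[0,0,0],"gripper":-1},
  {"travel":[0,0,0],"angular":[0,0,0],"gripper":-1},
  {"travel":[0,0,0],"angular":[0,0,0],"gripper":-1},
  {"travel":[0,0,0],"angular":[0,0,0],"gripper":-1},
])

```text
clock: 4.78
tool_pos: [468.1, 211.1, 96.1]
tcp_rot: [[0.956, 0.294, 0.001], [0.294, -0.956, 0.0], [0.001, 0.0, -1.0]]
wrist_force: [0.6, 0.3, -1.0]
finger_gap: 0.129
gripper_force: 58.8
```

```bash
python3 - <<'E'
from h import *
np.set_printoptions(precision=4,suppress=True)
s=r.grab_frame("side");cv2.imwrite("pics/side2.png",s)
t=cv2.imread("pics/top1.png")
go(467.2,211.8,30)
k=lambda i,x,y,g:(255*(cv2.resize(i[y:y+45,x:x+40],(400,450),interpolation=cv2.INTER_CUBIC)/255.)**g).astype(np.uint8)
cv2.imwrite("pics/crop4.png",np.hstack([k(s,284,262,1.5),k(t,342,228,2.5)]))
E
```

```text
tcp [468.1871 211.1765  96.41  ] yaw 17.1 units [-0.003  -0.003   0.2214] F [ 0.3459 -0.0663 -1.3223] gap 0.1296367913677892 t 4.8333
```

View pics/crop4.png

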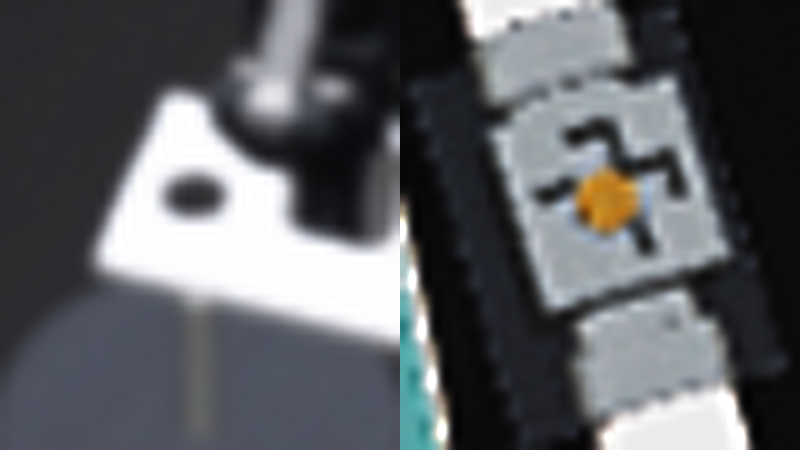

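The eye is at side (303.0,281.0), with the post shaft directly below it at column ~303.5. The valve bonnet and bore centre is at about top (362.8,246.8).

```bash
python3 - <<'E'
from h import *
p=np.array(r.state()["tool_pos"]);print("eye",onz("side",(303.05,281.05),p[2]-8),p)
f=lambda u,z=90:onz("top",(342+(u[0]-400)/10-.45,228+u[1]/10-.45),z)
C=[f(u) for u in[(497,125),(550,310),(675,78),(730,255)]]
print(np.array(C),np.mean(C,0))
for a,b in((0,1),(2,3),(0,2),(1,3)):
    d=C[b]-C[a];print(np.hypot(*d),np.degrees(np.arctan2(d[1],d[0]))%90)
print("plunger",f((607,198),74))
E
```

```text
eye [501.58 221.59] [468.19 211.18  96.41]
[[556.52  26.3 ]
 [506.66  12.34]
 [569.19 -21.5 ]
 [521.4  -35.78]] [538.44  -4.66]
51.771801653174194 15.642673578439457
49.871118853990644 16.62907362690453
49.45505877276097 14.84549887146187
50.32359802601275 17.031849719499377
plunger [538.63  -3.77]
```

Call:
carry_out([
  {"travel":[-0.005,-0.002,0.02],"angular":[0,0,0],"gripper":-1},
  {"travel":[0,0,0.04],"angular":[0,0,0],"gripper":-1},
  {"travel":[0,0,0.05],"angular":[0,0,0],"gripper":-1},
  {"travel":[0,0,0.05],"angular":[0,0,0],"gripper":-1},
  {"travel":[0,0,0.04],"angular":[0,0,0],"gripper":-1},
  {"travel":[0,0,0.02],"angular":[0,0,0],"gripper":-1},
  {"travel":[0,0,0.01],"angular":[0,0,0],"gripper":-1},
  {"travel":[0,0,0.006],"angular":[0,0,0],"gripper":-1},
  {"travel":[0,0,0],"angular":[0,0,0],"gripper":-1},
  {"travel":[0,0,0],"angular":[0,0,0],"gripper":-1},
])

```text
clock: 5.67
tool_pos: [466.0, 212.2, 24.6]
tcp_rot: [[0.955, 0.295, 0.001], [0.295, -0.955, 0.0], [0.001, -0.0, -1.0]]
wrist_force: [0.3, 0.3, -1.3]
finger_gap: 0.129
gripper_force: 58.8
```

Call:
carry_out([
  {"travel":[0,0,0.004],"angular":[0,0,0],"gripper":-1},
  {"travel":[0,0,0.003],"angular":[0,0,0],"gripper":-1},
  {"travel":[0,0,0],"angular":[0,0,0],"gripper":-1},
  {"travel":[0,0,0],"angular":[0,0,0],"gripper":-1},
])

```text
clock: 6.0
tool_pos: [466.1, 212.3, 23.0]
tcp_rot: [[0.955, 0.295, 0.001], [0.295, -0.955, 0.0], [0.001, -0.0, -1.0]]
wrist_force: [-4.8, -2.2, 8.5]
finger_gap: 0.127
gripper_force: 60.2
```

Call:
carry_out([
  {"travel":[0,0,-0.002],"angular":[0,0,0],"gripper":0.3},
  {"travel":[0,0,0],"angular":[0,0,0],"gripper":0.3},
  {"travel":[0,0,0],"angular":[0,0,0],"gripper":0.3},
  {"travel":[0,0,0],"angular":[0,0,0],"gripper":0.3},
  {"travel":[0,0,0],"angular":[0,0,0],"gripper":0.3},
  {"travel":[0,0,-0.02],"angular":[0,0,0],"gripper":0.3},
  {"travel":[0,0,-0.06],"angular":[0,0,0],"gripper":0.3},
  {"travel":[0,0,-0.09],"angular":[0,0,0],"gripper":0.3},
  {"travel":[0,0,-0.1],"angular":[0,0,0],"gripper":0.5},
  {"travel":[0,0,-0.1],"angular":[0,0,0],"gripper":1},
  {"travel":[0,0,-0.1],"angular":[0,0,0],"gripper":1},
  {"travel":[0,0,-0.1],"angular":[0,0,0],"gripper":1},
])

```text
clock: 7.0
tool_pos: [465.4, 212.0, 195.5]
tcp_rot: [[0.955, 0.295, 0.0], [0.295, -0.955, 0.0], [0.0, -0.0, -1.0]]
wrist_force: [0.4, -0.1, 0.4]
finger_gap: 1.002
gripper_force: 0.0
```

```bash
python3 - <<'E'
from h import *
np.set_printoptions(precision=4,suppress=True)
s=r.grab_frame("side");cv2.imwrite("pics/side3.png",s)
t=r.grab_frame("top");cv2.imwrite("pics/top3.png",t)
go(449,-216,150)
k=lambda i,x,y,g:(255*(cv2.resize(i[y:y+60,x:x+53],(398,450),interpolation=cv2.INTER_CUBIC)/255.)**g).astype(np.uint8)
cv2.imwrite("pics/crop5.png",np.hstack([k(s,280,270,1.5),k(s,321,190,1.5)]))
E
```

```text
tcp [467.0964 212.6402 199.2695] yaw 17.2 units [-0.4808  1.3473  0.16  ] F [-0.0885  0.3837  0.5414] gap 0.992877761542435 t 7.1
```

View pics/crop5.png

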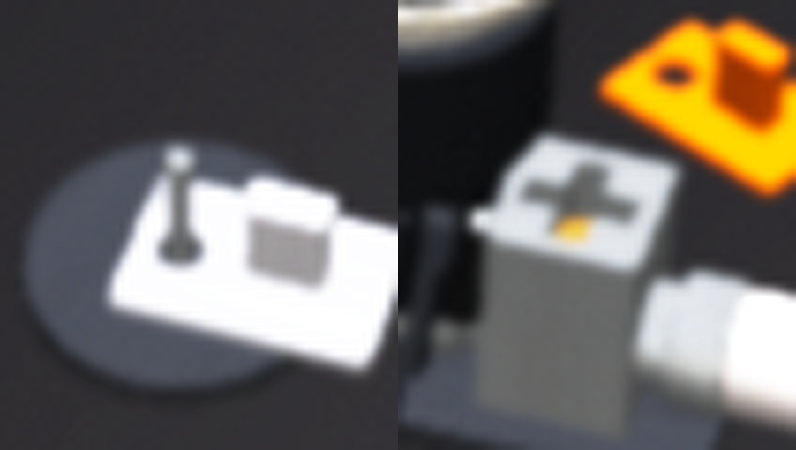

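The cover lies flat on the dark foot with the post through its eye. The bore is visible, its cross centre at about side (345.1,216.2). I'll go over to the cartridge.

Call:
carry_out([
  {"travel":[-0.02,0.05,0],"angular":[0,0,0],"gripper":0.2},
  {"travel":[-0.035,0.1,0],"angular":[0,0,0],"gripper":0.2},
  {"travel":[-0.04,0.115,0],"angular":[0,0,0],"gripper":0.2},
  {"travel":[-0.04,0.115,0],"angular":[0,0,0],"gripper":0.2},
  {"travel":[-0.04,0.115,0],"angular":[0,0,0],"gripper":0.2},
  {"travel":[-0.04,0.115,0],"angular":[0,0,0],"gripper":0.2},
  {"travel":[-0.04,0.115,0],"angular":[0,0,0],"gripper":0.2},
  {"travel":[-0.04,0.115,0],"angular":[0,0,0],"gripper":0.2},
  {"travel":[-0.04,0.115,0],"angular":[0,0,0],"gripper":0.2},
  {"travel":[-0.04,0.115,0],"angular":[0,0,0],"gripper":0.2},
  {"travel":[-0.04,0.115,0],"angular":[0,0,0],"gripper":0.2},
  {"travel":[-0.035,0.1,0],"angular":[0,0,0],"gripper":0.2},
  {"travel":[-0.03,0.08,0],"angular":[0,0,0],"gripper":0.2},
  {"travel":[0,0,0.04],"angular":[0,0,0.035],"gripper":0.2},
  {"travel":[0,0,0.06],"angular":[0,0,0.035],"gripper":0.2},
  {"travel":[0,0,0.06],"angular":[0,0,0.035],"gripper":0.2},
  {"travel":[0,0,0.06],"angular":[0,0,0.035],"gripper":0.2},
  {"travel":[0,0,0],"angular":[0,0,0],"gripper":0.2},
  {"travel":[0,0,0],"angular":[0,0,0],"gripper":0.2},
])

```text
clock: 8.68
tool_pos: [448.7, -221.5, 127.1]
tcp_rot: [[0.991, -0.136, -0.001], [-0.136, -0.991, 0.001], [-0.002, -0.001, -1.0]]
wrist_force: [0.4, -0.6, 0.8]
finger_gap: 0.604
gripper_force: 0.0
```

```bash
python3 - <<'E'
from h import *
np.set_printoptions(precision=4,suppress=True)
go(449,-217,40)
print("bore side",onz("side",(345.07,216.2),90))
E
```

```text
tcp [ 448.7153 -221.4505  127.1418] yaw -7.8 units [-0.0006 -0.0147  0.2905] F [ 0.3583 -0.6235  0.8147] gap 0.6038899187103834 t 8.6833
bore side [538.2258  -8.0585]
```

Call:
carry_out([
  {"travel":[0,-0.015,0.03],"angular":[0,0,0],"gripper":0.2},
  {"travel":[0,0,0.06],"angular":[0,0,0],"gripper":0.2},
  {"travel":[0,0,0.07],"angular":[0,0,0],"gripper":0.2},
  {"travel":[0,0,0.07],"angular":[0,0,0],"gripper":0.2},
  {"travel":[0,0,0.04],"angular":[0,0,0],"gripper":0.2},
  {"travel":[0,0,0.02],"angular":[0,0,0],"gripper":0.2},
  {"travel":[0,0,0],"angular":[0,0,0],"gripper":0.2},
  {"travel":[0,0,0],"angular":[0,0,0],"gripper":-1},
  {"travel":[0,0,0],"angular":[0,0,0],"gripper":-1},
  {"travel":[0,0,0],"angular":[0,0,0],"gripper":-1},
  {"travel":[0,0,0],"angular":[0,0,0],"gripper":-1},
  {"travel":[0,0,0],"angular":[0,0,0],"gripper":-1},
  {"travel":[0,0,0],"angular":[0,0,0],"gripper":-1},
  {"travel":[0,0,0],"angular":[0,0,0],"gripper":-1},
  {"travel":[0,0,0],"angular":[0,0,0],"gripper":-1},
])

```text
clock: 9.93
tool_pos: [450.4, -217.7, 41.9]
tcp_rot: [[0.99, -0.14, 0.002], [-0.139, -0.99, -0.001], [0.002, 0.001, -1.0]]
wrist_force: [-0.0, -0.4, 6.3]
finger_gap: 0.268
gripper_force: 59.0
```

Call:
carry_out([
  {"travel":[0,0,-0.02],"angular":[0,0,0],"gripper":-1},
  {"travel":[0,0,-0.06],"angular":[0,0,0],"gripper":-1},
  {"travel":[0,0,-0.09],"angular":[0,0,0],"gripper":-1},
  {"travel":[0,0,-0.09],"angular":[0,0,-0.034],"gripper":-1},
  {"travel":[0,0,-0.08],"angular":[0,0,-0.034],"gripper":-1},
  {"travel":[0,0,-0.03],"angular":[0,0,-0.034],"gripper":-1},
  {"travel":[0,0,0],"angular":[0,0,-0.034],"gripper":-1},
  {"travel":[0.04,-0.05,0],"angular":[0,0,0],"gripper":-1},
  {"travel":[0.07,-0.085,0],"angular":[0,0,0],"gripper":-1},
  {"travel":[0.07,-0.085,0],"angular":[0,0,0],"gripper":-1},
  {"travel":[0.07,-0.085,0],"angular":[0,0,0],"gripper":-1},
  {"travel":[0.07,-0.085,0],"angular":[0,0,0],"gripper":-1},
  {"travel":[0.07,-0.085,0],"angular":[0,0,0],"gripper":-1},
  {"travel":[0.05,-0.065,0],"angular":[0,0,0],"gripper":-1},
  {"travel":[0.04,-0.05,0],"angular":[0,0,0],"gripper":-1},
  {"travel":[0,0,0],"angular":[0,0,0],"gripper":-1},
  {"travel":[0,0,0],"angular":[0,0,0],"gripper":-1},
  {"travel":[0,0,0],"angular":[0,0,0],"gripper":-1},
])

```text
clock: 11.43
tool_pos: [537.5, -6.9, 151.7]
tcp_rot: [[0.959, 0.284, -0.0], [0.284, -0.959, -0.0], [-0.0, 0.0, -1.0]]
wrist_force: [0.6, -0.4, -2.9]
finger_gap: 0.267
gripper_force: 59.5
```

```bash
python3 - <<'E'
from h import *
np.set_printoptions(precision=4,suppress=True)
s=r.grab_frame("side");cv2.imwrite("pics/side4.png",s)
go(538.3,-7,130); p=np.array(r.state()["tool_pos"])
print(proj("side",[[p[0],p[1],p[2]-42+h] for h in(0,28)]))
k=lambda i,x,y,g:(255*(cv2.resize(i[y:y+60,x:x+70],(700,600),interpolation=cv2.INTER_CUBIC)/255.)**g).astype(np.uint8)
cv2.imwrite("pics/crop6.png",k(s,310,185,.8))
E
```

```text
tcp [537.4313  -7.2306 151.7042] yaw 16.4 units [0.003  0.0001 0.0723] F [-1.1589 -0.4715 -1.4579] gap 0.27108182388267216 t 11.4833
[[345.5388 210.5172]
 [346.0861 201.7902]]
```

View pics/crop6.png

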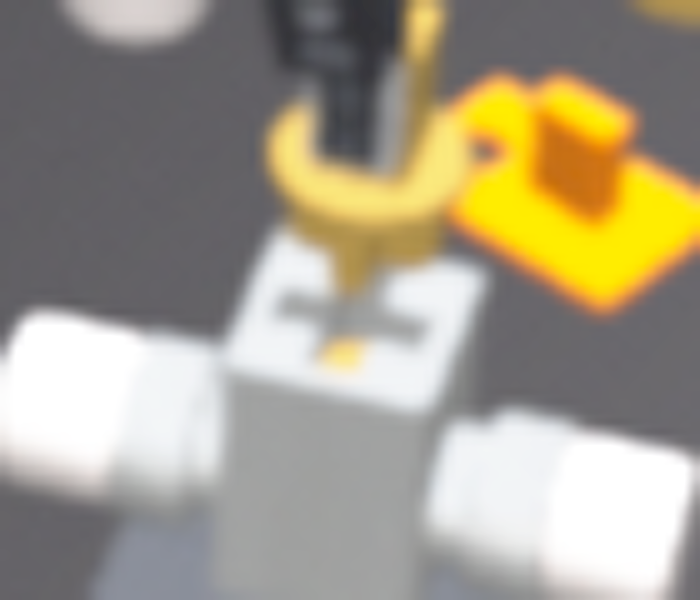

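The flange ellipse spans about columns 336–357 with its centre near 346.6. The bore's cross centre is near (344.9,216.1). I'll compute the offset between them in the same camera.

```bash
python3 - <<'E'
from h import *
s=cv2.imread("pics/side4.png")
k=cv2.resize(s[185:245,310:380],None,fx=10,fy=10,interpolation=cv2.INTER_CUBIC).astype(int)
m=((k[...,2]-k[...,0])>45).astype(np.uint8); m[:, 478:]=0; m[:100]=0
ys,xs=np.nonzero(m)
f=lambda u,o:o+u/10-.45
rows={y:(xs[ys==y].min(),xs[ys==y].max()) for y in range(120,250,10)};print({y:tuple(int(q) for q in v) for y,v in rows.items()})
cols={x:int(ys[xs==x].max()) for x in range(270,475,15)};print(cols)
p=np.array([537.4,-7.1,151.7]);a=np.linspace(0,2*np.pi,721)
for d in([0,0],[1,0],[0,1]):
  o=[]
  for h in(28,34):
    c=proj("side",np.c_[p[0]+d[0]+24*np.cos(a),p[1]+d[1]+24*np.sin(a),0*a+p[2]-42+h]); o+=[c[:,0].min(),c[:,0].max(),c[:,1].min(),c[:,1].max()]
  print(((np.array(o)+.45-np.tile([310,310,185,185],2))*10))
print(onz("side",(344.9,216.1),90))
# bore: dark pixels on bonnet top
g=k.mean(2)
for y in range(270,390,10): print(y,''.join('#' if g[y,x]<170 else '.' for x in range(220,500,6)))
E
```

```text
{120: (275, 477), 130: (268, 477), 140: (265, 477), 150: (265, 477), 160: (265, 477), 170: (267, 477), 180: (271, 477), 190: (277, 477), 200: (284, 477), 210: (288, 477), 220: (289, 477), 230: (292, 477), 240: (302, 477)}
{270: 178, 285: 203, 300: 238, 315: 246, 330: 369, 345: 372, 360: 365, 375: 271, 390: 266, 405: 266, 420: 265, 435: 254, 450: 233, 465: 239}
[264.91 465.49 107.66 239.5  265.79 466.99  88.67 220.44]
[261.41 461.93 106.11 237.87 262.28 463.42  87.12 218.82]
[262.63 463.3  109.85 241.8  263.51 464.8   90.86 222.74]
[538.76  -8.13]
270 #######............############............####
280 ######.............#########................###
290 #####..............#########................###
300 #####......################................####
310 ####.......#################..............#####
320 ###.............###############...........#####
330 ###..............#################.......######
340 ##................#####..................######
350 ........................................#######
360 .......................................########
370 .......................................########
380 ..####................................#########
```

Call:
carry_out([
  {"travel":[0.0036,0.004,0.02],"angular":[0,0,0],"gripper":-1},
  {"travel":[0,0,0.025],"angular":[0,0,0],"gripper":-1},
  {"travel":[0,0,0.01],"angular":[0,0,0],"gripper":-1},
  {"travel":[0,0,0.005],"angular":[0,0,0],"gripper":-1},
  {"travel":[0,0,0.005],"angular":[0,0,0],"gripper":-1},
  {"travel":[0,0,0.005],"angular":[0,0,0],"gripper":-1},
  {"travel":[0,0,0],"angular":[0,0,0],"gripper":-1},
  {"travel":[0,0,0],"angular":[0,0,0],"gripper":-1},
])

```text
clock: 12.15
tool_pos: [539.1, -7.5, 130.6]
tcp_rot: [[0.959, 0.283, 0.0], [0.283, -0.959, 0.0], [0.0, 0.0, -1.0]]
wrist_force: [-0.4, -0.4, -1.7]
finger_gap: 0.271
gripper_force: 59.5
```

Call:
carry_out([
  {"travel":[0,0,0.005],"angular":[0,0,0],"gripper":-1},
  {"travel":[0,0,0.005],"angular":[0,0,0],"gripper":-1},
  {"travel":[0,0,0],"angular":[0,0,0],"gripper":-1},
  {"travel":[0,0,0],"angular":[0,0,0],"gripper":-1},
])

```text
clock: 12.48
tool_pos: [539.0, -7.5, 127.4]
tcp_rot: [[0.959, 0.283, -0.0], [0.283, -0.959, 0.0], [-0.0, -0.0, -1.0]]
wrist_force: [-1.0, 0.1, -1.9]
finger_gap: 0.272
gripper_force: 59.5
```

Call:
carry_out([
  {"travel":[0,0,0.006],"angular":[0,0,0],"gripper":-1},
  {"travel":[0,0,0.006],"angular":[0,0,0],"gripper":-1},
  {"travel":[0,0,0.006],"angular":[0,0,0],"gripper":-1},
  {"travel":[0,0,0.006],"angular":[0,0,0],"gripper":-1},
  {"travel":[0,0,0.006],"angular":[0,0,0],"gripper":-1},
  {"travel":[0,0,0],"angular":[0,0,0],"gripper":-1},
  {"travel":[0,0,0],"angular":[0,0,0],"gripper":-1},
])

```text
clock: 13.07
tool_pos: [538.9, -7.4, 118.2]
tcp_rot: [[0.959, 0.283, -0.001], [0.283, -0.959, 0.0], [-0.0, -0.0, -1.0]]
wrist_force: [-0.7, 2.0, -3.8]
finger_gap: 0.272
gripper_force: 59.2
```

Going in freely. Now on to the plunger, and down to just before home (TCP near 104).

Call:
carry_out([
  {"travel":[0,0,0.006],"angular":[0,0,0],"gripper":-1},
  {"travel":[0,0,0.006],"angular":[0,0,0],"gripper":-1},
  {"travel":[0,0,0.006],"angular":[0,0,0],"gripper":-1},
  {"travel":[0,0,0.006],"angular":[0,0,0],"gripper":-1},
  {"travel":[0,0,0.006],"angular":[0,0,0],"gripper":-1},
  {"travel":[0,0,0.006],"angular":[0,0,0],"gripper":-1},
  {"travel":[0,0,0.005],"angular":[0,0,0],"gripper":-1},
  {"travel":[0,0,0],"angular":[0,0,0],"gripper":-1},
  {"travel":[0,0,0],"angular":[0,0,0],"gripper":-1},
])

```text
clock: 13.82
tool_pos: [539.3, -7.3, 106.9]
tcp_rot: [[0.959, 0.283, 0.001], [0.283, -0.959, 0.0], [0.001, -0.0, -1.0]]
wrist_force: [-3.1, 5.1, 8.1]
finger_gap: 0.272
gripper_force: 60.8
```

Call:
carry_out([
  {"travel":[-0.0005,-0.0019,0.004],"angular":[0,0,0],"gripper":-1},
  {"travel":[0,0,0.004],"angular":[0,0,0],"gripper":-1},
  {"travel":[0,0,0],"angular":[0,0,0],"gripper":-1},
  {"travel":[0,0,0],"angular":[0,0,0],"gripper":-1},
])

```text
clock: 14.15
tool_pos: [539.2, -7.2, 104.7]
tcp_rot: [[0.959, 0.283, 0.001], [0.283, -0.959, -0.0], [0.001, 0.001, -1.0]]
wrist_force: [-2.0, 1.6, 7.6]
finger_gap: 0.278
gripper_force: 60.8
```

Call:
carry_out([
  {"travel":[0,0,0.003],"angular":[0,0,0],"gripper":-1},
  {"travel":[0,0,0.003],"angular":[0,0,0],"gripper":-1},
  {"travel":[0,0,0],"angular":[0,0,0],"gripper":-1},
  {"travel":[0,0,0],"angular":[0,0,0],"gripper":-1},
])

```text
clock: 14.48
tool_pos: [539.3, -7.2, 104.0]
tcp_rot: [[0.959, 0.283, 0.002], [0.283, -0.959, -0.0], [0.002, 0.001, -1.0]]
wrist_force: [-9.3, 3.3, 19.5]
finger_gap: 0.273
gripper_force: 62.2
```

Call:
carry_out([
  {"travel":[-0.002,0,0.002],"angular":[0,0,0],"gripper":-1},
  {"travel":[0,0,0.001],"angular":[0,0,0],"gripper":-1},
  {"travel":[0,0,0],"angular":[0,0,0],"gripper":-1},
  {"travel":[0,0,0],"angular":[0,0,0],"gripper":-1},
  {"travel":[0,0,0],"angular":[0,0,0],"gripper":-1},
])

```text
clock: 14.9
tool_pos: [539.2, -7.1, 104.0]
tcp_rot: [[0.959, 0.283, 0.004], [0.283, -0.959, -0.0], [0.003, 0.001, -1.0]]
wrist_force: [-8.2, 4.1, 25.3]
finger_gap: 0.27
gripper_force: 63.3
```

```bash
python3 - <<'E'
from h import *
s=r.grab_frame("side");go(539,-7,104)
k=lambda i,x,y:cv2.resize(i[y:y+60,x:x+53],(398,450),interpolation=cv2.INTER_CUBIC)
cv2.imwrite("pics/fin.png",np.hstack([k(s,280,270),k(s,321,190)]))
E
```

```text
tcp [539.25  -7.16 104.03] yaw 16.5 units [-0. -0.  0.] F [-7.96  5.36 25.96] gap 0.267010764582553 t 14.95
```

View pics/fin.png

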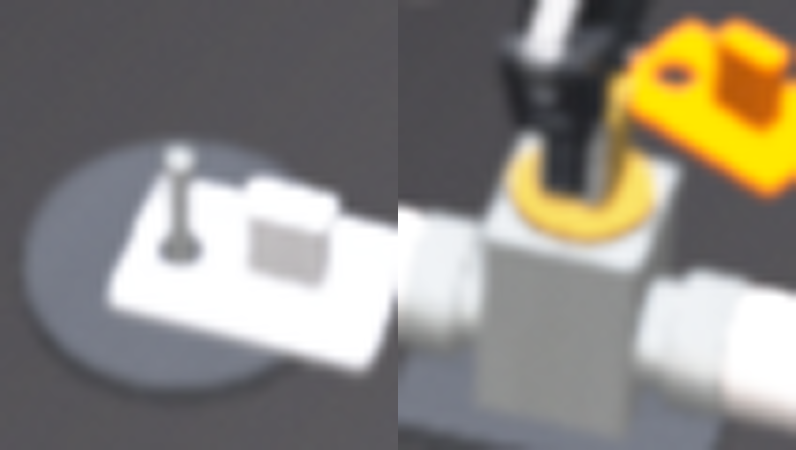

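The flange (crop (580,200), about side (345,217)) sits flat on the bonnet, and the cover is still on the post. TCP z stayed at 104 while the force rose to 26 N, so the cartridge is home. Handing in.

```bash
python3 -c "
from bench import r
print(r.close_job())"
```

```text
the job is handed in; nothing more can be done
None
```

The cover hangs by its eye on the dark-footed post, down on the foot; the ribbed cartridge is fully home in the valve, still gripped and pressed at about 26 N. I handed the job in at about 15 s; no verdict came back.

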